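# Pass a counted part through the sprung flap

## Robot

A 7-joint arm with a two-finger parallel gripper is mounted at the origin on the work surface. World frame = base frame: x ahead of the robot, y to its left, z up, the work surface at z = 0. Lengths are in m, angles in rad, forces in N, time in s.
With the tool pointing down it reaches from about 0.4 to 0.925 m from the base axis. Payload 4.1 kg.
Tool frame: the origin (TCP) lies at the very end of the fingers, on their centre line; the grasp point (between the pads) lies 19 mm behind it; z points along the fingers, y is the line along which they close (so a half turn about z gives the same grasp; the last joint's range is limited). The gripper opens to 85 mm and grips with 20 to 120 N. Pads are 22 mm wide; open, the fingers measure 114 mm over their backs; the gripper's body (76 mm by 85 mm) begins 54 mm behind the grasp point. The pads swing forward as they close: fully open they stand 13 mm farther back than shut.
Start: joints at [-1.369, 0.398, 0.045, 1.537, -0.019, 1.207, -0.051], TCP at [0.193, 0.621, 0.231] pointing down, gripper open.
Joint ranges: [-2.82, 2.82], [-0.49, 2.23], [-1.37, 1.46], [0, 2.46], [-1.36, 4.5], [0.23, 2], [-2.94, 2.94]. Speed limits (rad/s): [2.57, 2.57, 3.14, 3.14, 3.14, 3.14, 3.14].

## Interface

Orientations are given as a unit quaternion [x, y, z, w].
In Python, from station import get_state, capture, get_calibration, sign_off, search_frame, silhouettes gives the robot as it stands. The module is installed in compiled form; this text tells all that it offers.
- The arm moves only by the tool arm_command, never from a script. Its arguments are lists of equal length, an entry for each row: "turn": the turn, a rotation vector about the world's x, y, z in degrees, a list of three; "translation": the shift along the world's x, y, z in cm, a list of three; "hand": the closure in counts, from 0 (fully open) to 255 (shut). In form: {"turn": [[ax, ay, az], ...], "translation": [[dx, dy, dz], ...], "hand": [hand, ...]}. A call has 1 to 5 rows; each row is the pose to reach, as a shift and turn from the pose commanded when the call began; what a row does not reach only later rows make up. A row lasts 1/8 s, in which the tool goes at most 62.5 mm and 10.7 degrees, less where a joint would pass 70% of its speed; a pose out of reach is approached as far as the arm can. A call with a gripper value outside its range is refused whole. The fingers move at their own pace and stop on an object; "force" is the grip in N (left out, the last holds). Time passes only in rows, so rows that repeat a pose let the fingers close. It gives the time, the measured TCP pose, the force, the opening and the grip force at its end, in the units of the state.
- get_state(): the state, without advancing time (a new reading comes with each control period).
- capture(name): name is "side" or "top" or "wrist"; returns (picture, depth): 420x560x3 uint8, blue, green, red; 420x560 float32, m along the optical axis (not along the pixel's ray), 0 where there is no reading.
- get_calibration(name): a dict with "camera_matrix" (3x3 intrinsics, pixels), "world_to_cam" (4x4, takes a point from world to camera coordinates). Camera axes: x right, y up, looking along -z (the intrinsics and any distortion apply to the point x, -y, -z); pixel columns grow to the right and rows downward; lengths in m; the calibration is good to about 2 mm. A picture is of the moment at which its call begins: read the wrist's pose just before it. get_calibration takes no time and is no camera call; for the wrist camera it gives the pose at the moment of the call.
- sign_off(): hands the job in; it is judged then, once.
Trained networks look in the newest picture that a camera, given by its name, has taken for a name from the list of things; names that differ only in an ending like _2 or _b are one class to them, and where a whole thing is asked for, a point or a joint stands for the part that bears it (a point fixed in the world has none). Each returns a list of dicts, best first, with "confidence" (0 to 1); they miss things now and then, are a little off and sometimes report something else, mostly with a low value. They report only what shows in the picture. A call takes as long as a camera call. They do not tell look-alikes from the thing itself.
- search_frame(camera, thing): "rect" ([left, top, width, height] as shares, 0 to 1, of the picture: columns of its width, rows of its height, round what is visible of it).
- silhouettes(camera, thing): "region" (420x560 bool, what is visible of it) and "rect" ([left, top, width, height] as shares, 0 to 1, of the picture: columns of its width, rows of its height, round what is visible of it).
The state is a dict: "time": time; "joint_pos": joint angles; "joint_vel": joint speeds; "joint_torque": joint torques, N m; "ee_pos": TCP position; "tool_rot": TCP orientation; "wrist_force": force on the tool from outside, world axes, zero at the start; "wrist_torque": the same for the moment, N m; "grip_width": finger opening in m; "grasp_force": force on a finger pad.
Only numpy, scipy, OpenCV 4.12 (cv2) and the standard library are available. Lean on these libraries where they do the work, as an engineer would, in place of code of your own. Each camera call takes 0.05 s, during which the arm holds its last target. There are 200 camera calls.

## Task

On the counting station, push open the yellow self-closing flap ahead of the green-topped module with one finger and, while that finger keeps the flap clear of the module, push the module along its track with the other finger until it drops into the lined tray behind; then take the hand out so that the flap swings fully shut by itself. Only push: do not lift or carry the module, and do not let the flap press on it. Leave the orange-topped module, its flap and everything else on the table alone.

Things in the scene. Friction and masses are not known exactly. Their poses are not given: they have to be found in the camera images.
- station: Counting station, a grey and bare-metal bench unit 364 mm long (its x), 244 mm wide (its y), fixed. Origin: at table height, below the middle of the line of the two flaps; x runs along the lanes from the open loading end through the flaps to the trays, y to the left, z up. The deck, 95 mm above the table, spans x = -200 to 0 mm and ends there in an edge; the trays follow. No roof.
- left_lane (a point): Point on the deck, middle of the left track (station x = -100, y = +24 mm). A module's track spans y = 2 to 46 mm; then a blue guide rail 8 mm high, y = 46 to 50 (ends 10 mm before the deck edge); then an empty finger lane, y = 50 to 118; then the outer wall, to y = 122. Outer wall and central divider (y = -2 to 2) stand 30 mm above the deck; no wall at the loading end.
- right_lane (a point): The same point of the right lane (station x = -100, y = -24 mm); the lane is the mirror image of the left one.
- tray (a point): Point on the soft-lined floor of the trays, on their dividing wall (station x = 80, y = 0 mm). There is a tray behind each flap: x = 0 to 160 mm, floor 25 mm above the table, walls at most 90 mm above the table. The flaps swing above them.
- left_hinge (a point): Vertical hinge axis of the left flap, half-way up the flap (station x = 2, y = +116 mm), beside a post that rises to 152 mm above the table. The shut flap reaches from here 112 mm towards the divider.
- right_hinge (a point): The same point of the right flap (station x = 2, y = -116 mm).
- flap_left (a joint): Yellow upright flap across the left lane just beyond the deck edge, 112 mm wide, 4 mm thick, 99 to 145 mm above the table, hinged at its outer end; black free end by the divider. 0 = shut; grows (rad) to 1.6 as it swings towards station +x over the tray; opens that way only. A spring shuts it: 0.12 N m at 0 plus 0.08 per rad, damped: 4 to 7 N at 30 mm from the hinge, where a push opens it widest.
- flap_right (a joint): The same flap, mirrored, across the right lane. 0 = shut, grows as it swings towards station +x.
- green_module_center (a point): Centre of the green-topped module: a black vehicle control unit with a green ribbed top, 50 mm along the lane, 40 mm across, 30 mm high (ribs 2 mm more), about 120 g, loose. It stands on the deck in the track of the left or the right lane, 75 to 130 mm before the flap. Axes as the station's, nearly.
- orange_module_center (a point): Centre of the orange-topped module, of the same shape, standing in the track of the other lane. It stays there.
- scanner: Bystander: black hand scanner lying on the table, 130 mm long, 30 mm high, with a handle 110 mm to the side. Origin at its underside.
- tape_roll: Bystander: roll of clear tape, 90 mm diameter, 48 mm high. Origin at the centre of its underside.
- can: Bystander: closed round can with a blue band, 54 mm diameter, 110 mm high. Origin at the centre of its underside.
- mug: Bystander: white mug, 78 mm diameter, 90 mm high. Origin at the centre of its underside.
- carton: Bystander: closed carton 120 x 90 x 60 mm. Origin at the centre of its underside.
- screwdriver: Bystander: screwdriver lying on the table. Origin at its underside, along its x.
Things that resemble listed ones, but are neither listed nor needed, are in the scene too. What is shaped like the part that bears green_module_center but blue, pink or purple is not meant.

How it is judged:
By the outcome, as a careful person would: the job done as asked, in the order asked, and still so for the second after the job is handed in, with the robot touching nothing.
It also fails if it takes over 38 s, if anything falls off the work surface, if the arm or the gripper's body presses on something with over 40 N, if the wrist force passes 120 N, or if a joint passes its speed limit or range.

## Working session

There is one attempt and no reset: what is moved stays moved. The work goes in short steps, Python scripts to look and compute and a tool call to move; the robot and the scene stay as the last step left them, time stands still between calls to the robot, and variables do not carry over. Pictures are saved under pics/ and viewed, at most 10 in all, crops included, and the job is handed in when it is done.

Besides the shell and the picture viewer there is one more tool, called after ">>>" as name(argument=value, ...) on one line, values as JSON. arm_command: Moves the arm, as the interface text tells. Its arguments: {"type":"object","properties":{"turn":{"type":"array"},"translation":{"type":"array"},"hand":{"type":"array"},"force":{"type":"number"}},"required":["turn","translation","hand"]}

```bash
mkdir -p pics
cat > h.py <<'E'
import numpy as np, cv2
from station import *
def cal(n):
    c=get_calibration(n); return np.array(c["camera_matrix"]),np.array(c["world_to_cam"]),c
def px2w(n,u,v,d):
    K,T,_=cal(n); x=(u-K[0,2])/K[0,0]*d; y=(v-K[1,2])/K[1,1]*d
    return (np.linalg.inv(T)@np.array([x,-y,-d,1]))[:3]
def w2px(n,p):
    K,T,_=cal(n); c=T@np.append(p,1); c=np.array([c[0],-c[1],-c[2]]); q=K@c; return q[:2]/q[2]
def cloud(n,depth,mask):
    K,T,_=cal(n); v,u=np.nonzero(mask&(depth>0)); d=depth[v,u]
    P=np.stack([(u-K[0,2])/K[0,0]*d,-(v-K[1,2])/K[1,1]*d,-d,np.ones_like(d)])
    return (np.linalg.inv(T)@P)[:3].T
E
python3 - <<'E'
from h import *
for n in ["top","side"]:
    im,d=capture(n); cv2.imwrite(f"pics/{n}0.png",im); np.save(f"{n}d.npy",d)
    print(n,cal(n)[2])
    for t in ["green_module_center","orange_module_center","flap_left","flap_right","station"]:
        for r in silhouettes(n,t)[:3]:
            P=cloud(n,d,r["region"]); print(t,round(r["confidence"],2),np.round(np.array(r["rect"])*[560,420,560,420]),np.round(np.median(P,0),3) if len(P) else None, P.min(0).round(3),P.max(0).round(3))
print(get_state())
E
```

```text
top {'camera_matrix': array([[435.15499675,   0.        , 277.55851348],
       [  0.        , 435.15499675, 208.66501189],
       [  0.        ,   0.        ,   1.        ]]), 'world_to_cam': array([[ 0.0147503 , -0.99968464,  0.0203238 ,  0.00137246],
       [ 0.98525543,  0.0179964 ,  0.17014073, -0.48206117],
       [-0.17045283,  0.0175145 ,  0.98521017, -1.2351932 ],
       [ 0.        ,  0.        ,  0.        ,  1.        ]])}
green_module_center 0.78 [286. 188.  19.  25.] [ 0.492 -0.036  0.126] [ 0.466 -0.056  0.094] [ 0.524 -0.015  0.132]
green_module_center 0.74 [345. 255.  17.  18.] [ 0.322 -0.205  0.03 ] [ 0.296 -0.231 -0.006] [ 0.353 -0.185  0.041]
green_module_center 0.69 [342. 217.  24.  16.] [ 0.442 -0.217  0.031] [ 0.419 -0.247  0.001] [ 0.469 -0.191  0.039]
orange_module_center 0.56 [269. 201.  20.  20.] [0.462 0.009 0.125] [ 0.436 -0.017  0.09 ] [0.495 0.032 0.136]
flap_left 0.63 [241. 171.  41.  10.] [0.564 0.05  0.123] [0.554 0.002 0.019] [0.607 0.112 0.15 ]
flap_left 0.54 [286. 189.  19.  26.] [ 0.49  -0.034  0.126] [ 0.466 -0.056  0.091] [ 0.524 -0.015  0.132]
[... 1454 characters left out ...]
 0.39838535,  0.04510495,  1.53659376, -0.01870719,
        1.20689006, -0.05069854]), 'joint_vel': array([4.36589561e-04, 1.36241986e-03, 1.35601152e-03, 6.12733799e-04,
       1.02013289e-03, 9.39156808e-04, 6.00017965e-05]), 'joint_torque': array([-3.68533347e-04, -4.74740946e+01,  1.36198137e+00, -2.54391843e+01,
        1.14996123e-02,  1.03542414e-03,  2.93748838e-05]), 'ee_pos': array([0.19256861, 0.62086212, 0.23135906]), 'tool_rot': array([1.49800582e-01, 9.88716228e-01, 7.18824941e-05, 1.20053903e-05]), 'wrist_force': array([ 1.0161932 , -0.41958616, -0.3844325 ]), 'wrist_torque': array([-0.00602622,  0.04443212,  0.00088902]), 'grasp_force': 0.0, 'grip_width': 0.08555594858192396}
```

Run:
```python
from h import *
im=cv2.imread("pics/top0.png"); cv2.imwrite("pics/topc.png",cv2.resize(im[110:310,200:400],(800,800))[:600] if 0 else cv2.resize(im[120:285,200:420],(800,600),interpolation=cv2.INTER_CUBIC))
```

```text
(no output)
```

View pics/topc.png

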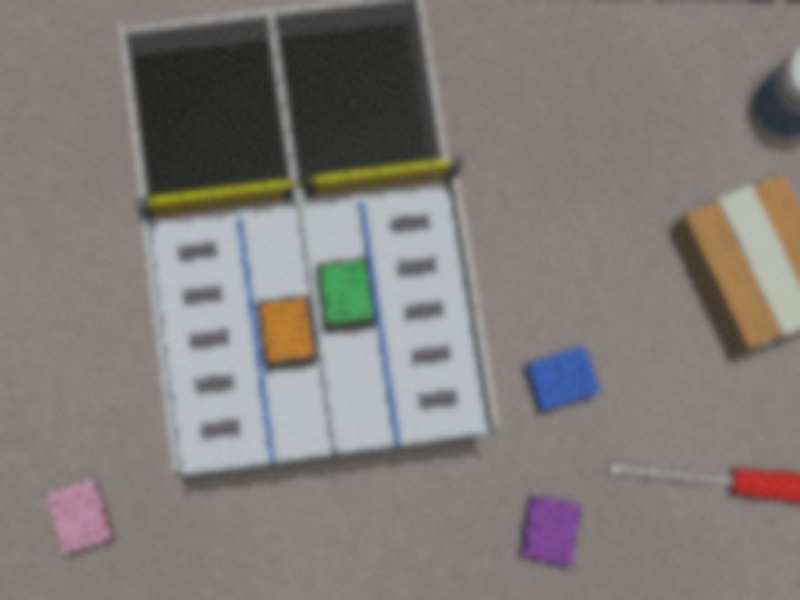

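View pics/side0.png

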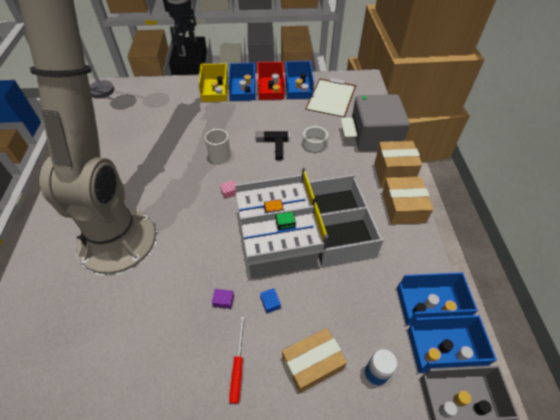

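The green module is in the right lane (crop (347,293)), with orange at (287,331) in the left lane and both yellow flaps shut. The blue, pink and purple lookalikes lie on the table. Next I'll fit the station pose.

```bash
cat >> h.py <<'E'
def plane(n,u,v,z):
    K,T,_=cal(n); Ti=np.linalg.inv(T); o=Ti[:3,3]
    r=np.stack([(u-K[0,2])/K[0,0],-(v-K[1,2])/K[1,1],-np.ones(len(u))])
    r=Ti[:3,:3]@r; return (o[:,None]+r*((z-o[2])/r[2]))[:2].T
def blue(im): 
    h=cv2.cvtColor(im,cv2.COLOR_BGR2HSV); return (h[...,0]>100)&(h[...,0]<130)&(h[...,1]>90)
def line(P):
    c=P.mean(0); _,_,V=np.linalg.svd(P-c); d=V[0]*np.sign(V[0,0]); s=(P-c)@d; return c,d,c+d*s.min(),c+d*s.max(),np.std((P-c)@V[1])
E
python3 - <<'E'
from h import *
for n in ["top","side"]:
    im=cv2.imread(f"pics/{n}0.png"); d=np.load(f"{n}d.npy")
    m=blue(im); v,u=np.nonzero(m); P=plane(n,u,v,.103)
    dir0=np.array([np.cos(.14),np.sin(.14)])
    k=(P[:,0]>.35)&(P[:,0]<.6)&(P[:,1]>-.12)&(P[:,1]<.09)
    P=P[k]; lat=P@[-dir0[1],dir0[0]]
    mid=(lat.min()+lat.max())/2
    for s in [lat<mid,lat>mid]:
        c,dd,a,b,e=line(P[s]); print(n,s.sum(),"c",c.round(4),"yaw",np.degrees(np.arctan2(dd[1],dd[0])).round(2),a.round(4),b.round(4),e.round(4))
    h=cv2.cvtColor(im,cv2.COLOR_BGR2HSV); y=(h[...,0]>22)&(h[...,0]<35)&(h[...,1]>150)
    C=cloud(n,d,y); C=C[(C[:,2]>.09)&(C[:,2]<.16)&(C[:,0]>.5)&(C[:,0]<.65)]
    for sgn in (-1,1):
        Q=C[(C[:,1]-0.0)*sgn>0]; c,dd,a,b,e=line(Q[:,:2]); print("flap",c.round(4),dd.round(3),a.round(4),b.round(4),Q[:,2].min().round(3),Q[:,2].max().round(3))
    g=(h[...,0]>50)&(h[...,0]<80)&(h[...,1]>120); C=cloud(n,d,g);C=C[(C[:,2]>.115)&(C[:,2]<.14)&(C[:,0]>.4)&(C[:,0]<.6)]; print("green",len(C),C.mean(0).round(4),C.min(0).round(4),C.max(0).round(4))
    o=(h[...,0]>8)&(h[...,0]<20)&(h[...,1]>150); C=cloud(n,d,o);C=C[(C[:,2]>.115)&(C[:,2]<.14)&(C[:,0]>.4)&(C[:,0]<.6)&(abs(C[:,1])<.06)]; print("orange",len(C),C.mean(0).round(4))
E
```

```text
top 12 c [ 0.497  -0.0584] yaw 7.91 [ 0.4746 -0.0615] [ 0.5229 -0.0548] 0.0006
top 6 c [0.4564 0.0303] yaw 8.88 [0.4391 0.0276] [0.4841 0.0346] 0.0004
flap [ 0.5815 -0.058 ] [ 0.145 -0.989] [ 0.5749 -0.0132] [ 0.5887 -0.1074] 0.122 0.15
flap [0.5627 0.0627] [ 0.154 -0.988] [0.5553 0.1107] [0.5707 0.0114] 0.116 0.15
green 173 [ 0.492  -0.0368  0.1264] [ 0.4723 -0.0538  0.1191] [ 0.5126 -0.0199  0.1316]
orange 175 [0.4621 0.0081 0.1266]
side 131 c [ 0.4809 -0.0639] yaw 9.29 [ 0.3847 -0.0797] [ 0.5644 -0.0503] 0.0027
side 62 c [0.4549 0.0271] yaw 8.67 [0.3703 0.0142] [0.549  0.0414] 0.0014
flap [ 0.5809 -0.0562] [ 0.152 -0.988] [ 0.573  -0.0046] [ 0.589  -0.1083] 0.104 0.148
flap [0.5633 0.059 ] [ 0.158 -0.987] [0.5544 0.1141] [0.5725 0.0013] 0.102 0.147
green 221 [ 0.4933 -0.0407  0.1247] [ 0.4687 -0.0612  0.115 ] [ 0.5163 -0.0179  0.1307]
orange 161 [0.4626 0.0062 0.1252]
```

>>> arm_command(turn=[[0,0,-10],[0,0,-20],[0,0,-30],[0,0,-40],[0,0,-50]], translation=[[2.5,-5,2],[5,-10.5,4],[7.5,-16,6],[10,-21,8],[12.5,-26,10]], hand=[0,0,0,0,0])

```text
time: 1.23
ee_pos: [0.3184, 0.3589, 0.3323]
tool_rot: [0.556, 0.831, 0.001, -0.0]
wrist_force: [1.4, -0.3, 0.3]
grip_width: 0.0853
grasp_force: 0.0
```

>>> arm_command(turn=[[0,0,-10],[0,0,-20],[0,0,-30],[0,0,-40],[0,0,-48]], translation=[[2.5,-5,2],[5,-10.5,3],[7.5,-16,3],[10,-21,3],[12.5,-26,3]], hand=[0,0,0,0,0])

```text
time: 1.85
ee_pos: [0.4431, 0.099, 0.3618]
tool_rot: [0.846, 0.534, 0.001, -0.0]
wrist_force: [0.7, 0.7, 0.0]
grip_width: 0.0854
grasp_force: 0.0
```

>>> arm_command(turn=[[0,0,0],[0,0,0],[0,0,0],[0,0,0]], translation=[[0.5,-5,0],[1,-9,0],[1,-13,0],[1,-13,0]], hand=[0,0,0,0])

```text
time: 2.35
ee_pos: [0.4523, -0.033, 0.3618]
tool_rot: [0.846, 0.533, 0.001, 0.0]
wrist_force: [-0.2, 0.4, 1.0]
grip_width: 0.0854
grasp_force: 0.0
```

Run:
```python
from h import *
im,d=capture("wrist"); cv2.imwrite("pics/w1.png",im); np.save("w1d.npy",d)
K,T,_=cal("wrist"); print(np.linalg.inv(T).round(3), get_state()["joint_pos"].round(2))
m=blue(im); v,u=np.nonzero(m); P=plane("wrist",u,v,.103)
n=np.array([-.1513,.9885]); lat=P@n
for c0 in (-.1355,-.0395):
    s=abs(lat-c0)<.012; print(s.sum())
    if s.sum()>20:
        c,dd,a,b,e=line(P[s]); print("rail",c.round(4),np.degrees(np.arctan2(dd[1],dd[0])).round(2),a.round(4),b.round(4),e.round(4))
h=cv2.cvtColor(im,cv2.COLOR_BGR2HSV)
C=cloud("wrist",d,(h[...,0]>22)&(h[...,0]<35)&(h[...,1]>130)); C=C[(C[:,2]>.09)&(C[:,2]<.16)]
for sgn in (-1,1):
    Q=C[C[:,1]*sgn>0]
    if len(Q)>20:
        c,dd,a,b,e=line(Q[:,:2]); print("flap",len(Q),c.round(4),dd.round(3),a.round(4),b.round(4),Q[:,2].min(),Q[:,2].max())
C=cloud("wrist",d,(h[...,0]>45)&(h[...,0]<85)&(h[...,1]>100)); C=C[(C[:,2]>.12)&(C[:,2]<.14)]
if len(C): r=cv2.minAreaRect((C[:,:2]*1000).astype(np.float32)); print("green",len(C),C.mean(0).round(4),r)
im2,d2=capture("side"); cv2.imwrite("pics/s1.png",cv2.resize(im2[110:290,180:420],(800,600),interpolation=cv2.INTER_CUBIC)); np.save("s1d.npy",d2); cv2.imwrite("pics/s1full.png",im2)
```

```text
[[ 0.903  0.409  0.131  0.484]
 [-0.43   0.86   0.276  0.041]
 [ 0.    -0.305  0.952  0.504]
 [ 0.     0.     0.     1.   ]] [-0.8  -0.08  0.74  1.79  0.05  1.41 -0.52]
312
rail [ 0.4277 -0.0659] 9.29 [-0.1506 -0.1605] [ 0.5653 -0.0434] 0.0023
354
rail [0.4609 0.036 ] 8.93 [0.3648 0.0209] [0.551  0.0502] 0.0009
flap 462 [ 0.5795 -0.0535] [ 0.153 -0.988] [ 5.712e-01 -1.000e-04] [ 0.5881 -0.109 ] 0.10076121066972155 0.14719297794700703
flap 543 [0.5596 0.0682] [ 0.228 -0.974] [0.5433 0.1378] [0.573  0.0109] 0.09250139066535173 0.15313805826000387
green 918 [ 0.4913 -0.0321  0.1262] ((491.0843811035156, -32.409996032714844), (44.878963470458984, 34.48896789550781), 7.501082420349121)
```

View pics/w1.png

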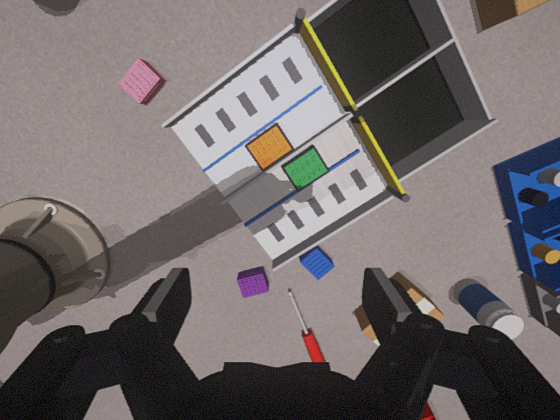

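View pics/s1.png

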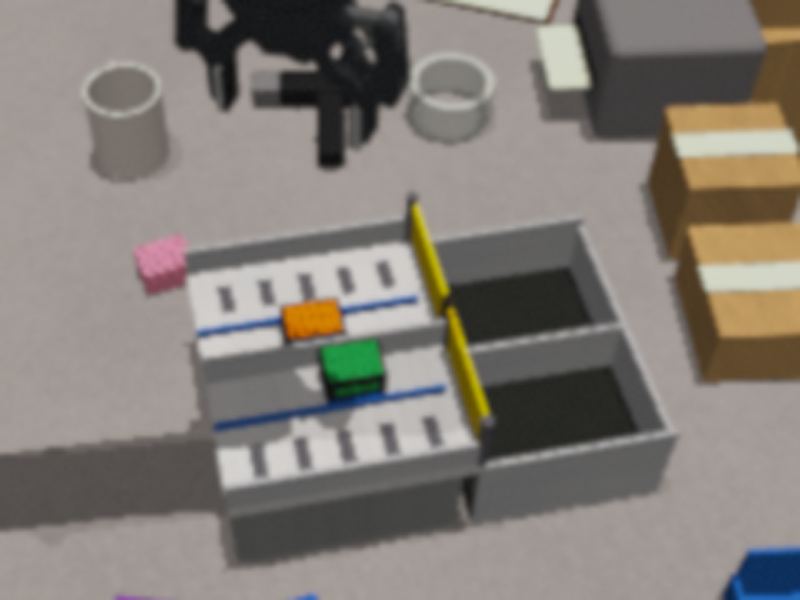

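Wrist view: the green module is at (305,167) and the right flap runs (357,118)–(403,195), shut. The fingertips show at (175,275) and (375,275). In the side crop the tips are near (225,105) and (375,140), so I can measure the real fingertips from depth.

```bash
cat >> h.py <<'E'
from scipy.spatial.transform import Rotation as R
def fingers(n,d):
    s=get_state(); C=cloud(n,d,d>0); L=R.from_quat(s["tool_rot"]).inv().apply(C-s["ee_pos"])
    return L[(abs(L[:,0])<.06)&(abs(L[:,1])<.09)&(L[:,2]>-.06)&(L[:,2]<.03)]
E
python3 - <<'E'
from h import *
for n in ["side","top"]:
    d=np.load("s1d.npy") if n=="side" else capture("top")[1]
    L=fingers(n,d)
    for sg in (-1,1):
        Q=L[(L[:,1]*sg>0)]
        for a,b in [(-.06,-.03),(-.03,-.02),(-.02,-.01),(-.01,0),(0,.03)]:
            q=Q[(Q[:,2]>a)&(Q[:,2]<=b)]
            if len(q): print(n,sg,a,b,len(q),q.min(0).round(3),q.max(0).round(3))
E
```

```text
side -1 -0.06 -0.03 106 [-0.016 -0.07  -0.06 ] [ 0.01 -0.04 -0.03]
side -1 -0.03 -0.02 33 [-0.014 -0.054 -0.029] [ 0.008 -0.04  -0.02 ]
side -1 -0.02 -0.01 16 [-0.013 -0.046 -0.019] [ 0.006 -0.04  -0.011]
side 1 -0.06 -0.03 94 [-0.016  0.044 -0.06 ] [ 0.008  0.072 -0.03 ]
side 1 -0.03 -0.02 27 [-0.015  0.046 -0.029] [ 0.004  0.059 -0.02 ]
side 1 -0.02 -0.01 7 [-0.013  0.046 -0.02 ] [-0.007  0.056 -0.013]
top -1 -0.06 -0.03 1 [ 0.007 -0.042 -0.052] [ 0.007 -0.042 -0.052]
```

>>> arm_command(turn=[[0,0,0],[0,0,0],[0,0,0],[0,0,0],[0,0,0]], translation=[[2,-2,-5],[3.9,-3.5,-11],[3.9,-3.5,-16.5],[3.9,-3.5,-21],[3.9,-3.5,-21]], hand=[0,0,0,0,0])

```text
time: 3.12
ee_pos: [0.4889, -0.0625, 0.1484]
tool_rot: [0.844, 0.536, -0.004, -0.002]
wrist_force: [0.0, -0.5, 1.2]
grip_width: 0.0853
grasp_force: 0.0
```

Run:
```python
from h import *
s=get_state(); print(s["ee_pos"])
for n in ["wrist","side"]:
    im,d=capture(n); cv2.imwrite(f"pics/{n}2.png",im if n=="wrist" else cv2.resize(im[140:290,220:420],(800,600),interpolation=cv2.INTER_CUBIC)); np.save(f"{n}2d.npy",d)
    h=cv2.cvtColor(im,cv2.COLOR_BGR2HSV)
    C=cloud(n,d,(h[...,0]>45)&(h[...,0]<85)&(h[...,1]>100)); C=C[(C[:,2]>.12)&(C[:,2]<.14)]
    if len(C): print(n,"green",len(C),C.mean(0).round(4),cv2.minAreaRect((C[:,:2]*1000).astype(np.float32)))
    m=blue(im); v,u=np.nonzero(m); P=plane(n,u,v,.103); lat=P@[-.1513,.9885]
    for c0 in (-.133,-.037):
        q=(abs(lat-c0)<.012)&(abs(P[:,0]-.47)<.12)
        if q.sum()>20: c,dd,a,b,e=line(P[q]); print("rail",q.sum(),c@[-.1513,.9885],np.degrees(np.arctan2(dd[1],dd[0])).round(2),e.round(4))
    C=cloud(n,d,(h[...,0]>22)&(h[...,0]<35)&(h[...,1]>130)); C=C[(C[:,2]>.1)&(C[:,2]<.15)&(abs(C[:,0]-.57)<.04)&(C[:,1]<0)&(C[:,1]>-.12)]
    if len(C): c,dd,a,b,e=line(C[:,:2]); print("flap",len(C),c@[.9885,.1513],dd.round(3),a,b)
    L=fingers(n,d)
    for sg in (-1,1):
        Q=L[(L[:,1]*sg>.035)&(L[:,2]>-.05)&(L[:,2]<0)]
        if len(Q): print("finger",sg,len(Q),Q.min(0).round(3),Q.max(0).round(3))
```

```text
[ 0.48885872 -0.0625273   0.14835964]
wrist green 4294 [ 0.4941 -0.0359  0.1287] ((493.0844421386719, -35.21125793457031), (45.20199966430664, 38.583351135253906), 7.793092727661133)
rail 1090 -0.13456364216224326 8.48 0.0017
rail 1986 -0.03832423290954391 8.71 0.0012
flap 2878 0.5659357447169913 [ 0.149 -0.989] [ 0.57321122 -0.0037943 ] [ 0.58991671 -0.11449025]
finger -1 2348 [-0.012 -0.058 -0.05 ] [ 0.011 -0.043 -0.013]
finger 1 2350 [-0.013  0.041 -0.05 ] [ 0.011  0.055 -0.013]
side green 222 [ 0.5042 -0.021   0.125 ] ((651.383544921875, 206.81396484375), (636.3101196289062, 53.821372985839844), 56.94513702392578)
rail 155 -0.1366048467479284 9.19 0.0025
rail 36 -0.042005294762785625 9.28 0.0015
flap 143 0.5657834447347735 [ 0.15  -0.989] [ 0.57550383 -0.02015856] [ 0.58876559 -0.10747837]
finger -1 61 [-0.014 -0.056 -0.049] [ 0.006 -0.041 -0.011]
finger 1 52 [-0.012  0.044 -0.05 ] [ 0.006  0.057 -0.011]
```

View pics/side2.png

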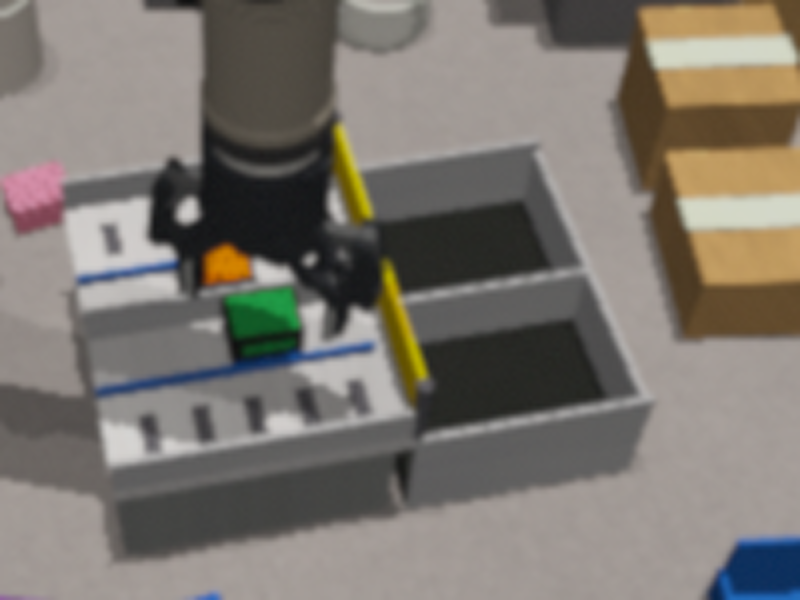

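View pics/wrist2.png

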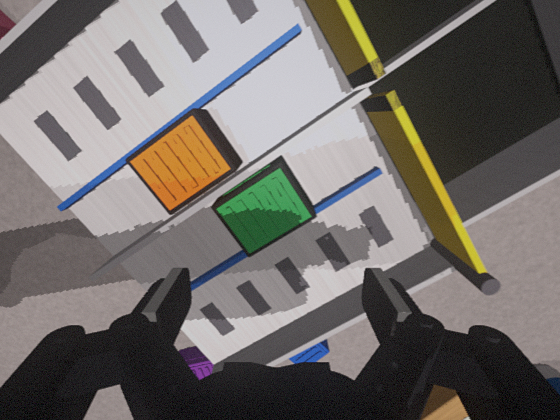

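>>> arm_command(turn=[[0,0,0]], translation=[[0,-0.5,0]], hand=[0])

```text
time: 3.35
ee_pos: [0.4935, -0.0686, 0.1535]
tool_rot: [0.844, 0.536, 0.002, 0.001]
wrist_force: [-0.3, -0.7, -0.5]
grip_width: 0.0855
grasp_force: 0.0
```

Run:
```python
from h import *
capture("top"); s=get_state(); print(s["time"],s["ee_pos"],s["tool_rot"],s["joint_pos"])
r=R.from_quat(s["tool_rot"]); print(r.apply([0,1,0]),r.apply([0,0,1]))
```

```text
3.4 [ 0.49327595 -0.069863    0.15349738] [0.84437673 0.53574512 0.0019561  0.00112948] [-0.63262049  0.27966323  0.81000442  2.00110725 -0.24849013  0.95525955
 -0.13786783]
[ 0.90473701 -0.42595178  0.00400336] [ 4.51360154e-03  1.88528824e-04 -9.99989796e-01]
```

>>> arm_command(turn=[[0,0,0],[0,0,0],[0,0,0],[0,0,0]], translation=[[-0.2,0,-2],[-0.2,0,-4],[-0.2,0,-6],[-0.2,0,-6]], hand=[0,0,0,0])

```text
time: 3.9
ee_pos: [0.4895, -0.0691, 0.0916]
tool_rot: [0.844, 0.536, -0.0, -0.0]
wrist_force: [0.1, -0.2, 0.4]
grip_width: 0.0852
grasp_force: 0.0
```

Run:
```python
from h import *
im,d=capture("wrist"); cv2.imwrite("pics/w3.png",im); s=get_state(); print(s["ee_pos"],s["wrist_force"])
D=np.array([.9885,.1513]);N=np.array([-.1513,.9885])
h=cv2.cvtColor(im,cv2.COLOR_BGR2HSV)
C=cloud("wrist",d,(h[...,0]>45)&(h[...,0]<85)&(h[...,1]>100)); C=C[(C[:,2]>.11)&(C[:,2]<.14)]
X=C[:,:2]@D-.565;Y=C[:,:2]@N+.0868; print("green",np.percentile(X,[1,50,99]),np.percentile(Y,[1,50,99]))
e=s["ee_pos"][:2]; print("C",e@D-.565,e@N+.0868)
K,T,_=cal("wrist"); Cl=cloud("wrist",d,d>0); L=R.from_quat(s["tool_rot"]).inv().apply(Cl-s["ee_pos"])
for sg in(-1,1):
    k=(L[:,1]*sg>.035)&(L[:,1]*sg<.075)&(abs(L[:,0])<.02)&(L[:,2]<-.008)&(L[:,2]>-.04)
    q=Cl[k]; print(sg,k.sum(),np.ptp(q[:,:2]@D-.565),(q[:,:2]@D-.565).min(),(q[:,:2]@D-.565).max(),(q[:,:2]@N+.0868).min(),(q[:,:2]@N+.0868).max(),q[:,2].min())
```

```text
[ 0.4901772  -0.06932406  0.09228785] [-0.00761672  0.65361239  0.56606658]
green [-0.10634821 -0.08316831 -0.06276499] [-0.0402588  -0.02184068 -0.00304548]
C -0.09094856736212581 -0.055890639935207695
-1 1876 0.02283370569497839 -0.14404895485696823 -0.12121524916198984 -0.049437586487218396 0.0022474744683975145 0.1002704137812889
1 1562 0.021304123684012466 -0.06327849672224028 -0.04197437303822782 -0.08904621176650031 -0.06984609294703235 0.10462422927439902
```

View pics/w3.png

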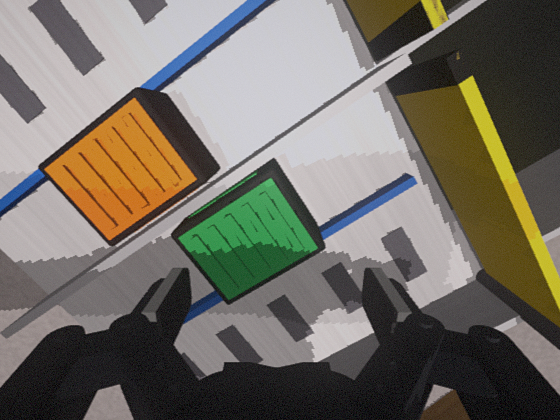

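B is behind the green module's rear edge (image (178,237)–(228,302)). A is in the finger lane short of the flap, so I'll sweep along the lane.

>>> arm_command(turn=[[0,0,0],[0,0,0],[0,0,0],[0,0,0],[0,0,0]], translation=[[1,0.15,0],[2,0.3,0],[3,0.45,0],[4,0.6,0],[4.9,0.75,0]], hand=[0,0,0,0,0])

```text
time: 4.58
ee_pos: [0.5368, -0.0626, 0.0913]
tool_rot: [0.845, 0.535, -0.002, -0.001]
wrist_force: [-9.4, -2.5, 9.1]
grip_width: 0.0856
grasp_force: 6.4
```

```bash
cat > chk.py <<'E'
from h import *
import sys
im,d=capture("wrist"); cv2.imwrite("pics/w%s.png"%sys.argv[1],im); s=get_state(); print(s["ee_pos"],s["wrist_force"])
D=np.array([.9885,.1513]);N=np.array([-.1513,.9885])
h=cv2.cvtColor(im,cv2.COLOR_BGR2HSV)
C=cloud("wrist",d,(h[...,0]>45)&(h[...,0]<85)&(h[...,1]>100)); C=C[(C[:,2]<.15)]
X=C[:,:2]@D-.565;Y=C[:,:2]@N+.0868
if len(C): print("green",len(C),np.percentile(X,[1,50,99]),np.percentile(Y,[1,50,99]),np.percentile(C[:,2],[1,50,99]))
e=s["ee_pos"][:2]; print("C",e@D-.565,e@N+.0868)
C=cloud("wrist",d,(h[...,0]>22)&(h[...,0]<35)&(h[...,1]>130)); C=C[(C[:,2]>.1)&(C[:,2]<.15)]
X=C[:,:2]@D-.565;Y=C[:,:2]@N+.0868; k=(Y<.0)&(Y>-.13)&(X>-.02)&(X<.13)
if k.sum()>20: print("yellow",k.sum(),X[k].min(),X[k].max(),Y[k].min(),Y[k].max(),"angle",np.degrees(np.arctan2(*(lambda v:(abs(v[0]),abs(v[1])))(line(np.c_[X[k],Y[k]])[1]))))
E
python3 chk.py 4
```

```text
[ 0.53853599 -0.06254204  0.09145166] [-5.38618198 -0.6214692   4.20952428]
green 8684 [-0.07006966 -0.04681268 -0.02634634] [-0.0409604  -0.02256727 -0.00370446] [0.11567374 0.12631314 0.12858533]
C -0.04211978082670409 -0.05650329733844976
yellow 9458 -0.000178851912903788 0.04104019850687479 -0.11395388520633352 -0.009067175642380007 angle 19.924799696703676
```

View pics/w4.png

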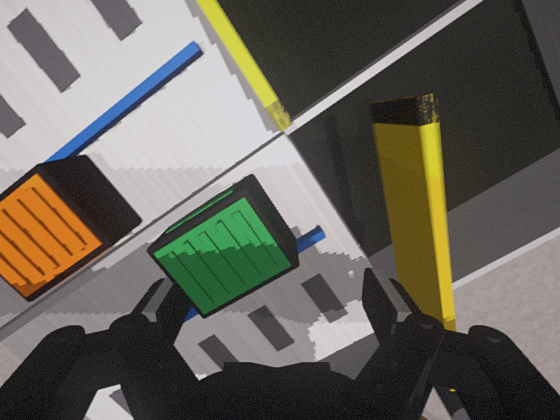

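The flap is about 20° open under finger A. The module front is still well behind it, so I'll continue.

>>> arm_command(turn=[[0,0,0],[0,0,0],[0,0,0],[0,0,0]], translation=[[1,0.15,0],[2,0.3,0],[3,0.45,0],[4,0.6,0]], hand=[0,0,0,0])

```text
time: 5.12
ee_pos: [0.5761, -0.0575, 0.0917]
tool_rot: [0.845, 0.534, -0.002, -0.002]
wrist_force: [-10.6, 0.7, 9.1]
grip_width: 0.0858
grasp_force: 5.8
```

```bash
python3 chk.py 5
```

```text
[ 0.57826274 -0.05643349  0.09168748] [-5.24286879  0.56905929  5.79755196]
green 9183 [-0.02973904 -0.00588391  0.01727215] [-0.05849727 -0.02216272 -0.00307702] [0.02615692 0.1261601  0.12857534]
C -0.0019256724137619585 -0.05647566005761183
yellow 10839 0.0014879920650794354 0.10376067967012337 -0.11277947938948964 -0.013429598347003538 angle 66.96620332591964
```

>>> arm_command(turn=[[0,0,0],[0,0,0],[0,0,0],[0,0,0],[0,0,0]], translation=[[0.8,0.12,0],[1.6,0.24,0],[2.4,0.36,0],[2.8,0.42,0],[2.8,0.42,0]], hand=[0,0,0,0,0])

```text
time: 5.8
ee_pos: [0.6072, -0.0508, 0.0914]
tool_rot: [0.844, 0.536, 0.0, -0.0]
wrist_force: [-2.5, 1.6, 2.6]
grip_width: 0.0854
grasp_force: 2.2
```

```bash
python3 chk.py 6
```

```text
[ 0.60711342 -0.05082576  0.09140552] [-2.76892694  2.1230566   3.1137247 ]
green 1210 [0.01536807 0.03594439 0.05454375] [-0.07753361 -0.02231724 -0.00479877] [0.02516556 0.06083333 0.07590735]
C 0.02744168161083982 -0.055297519781466783
yellow 6182 0.01345268299932767 0.10811093484715328 -0.10991633755957185 -0.07173403960640702 angle 75.64340101605075
```

View pics/w6.png

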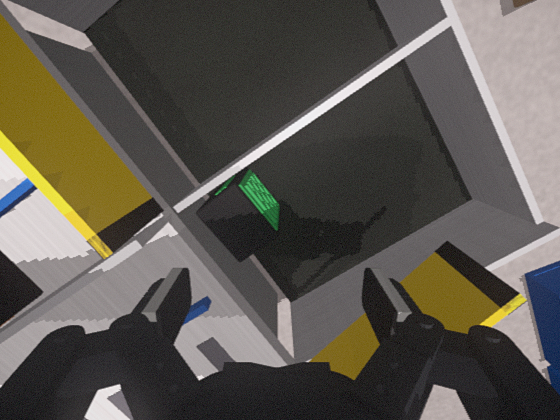

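The module has left the deck and is in the right tray (green at (262,200), z 25–76 mm), and A still holds the flap at 76°. I'll lift straight out.

>>> arm_command(turn=[[0,0,0],[0,0,0],[0,0,0],[0,0,0],[0,0,0]], translation=[[0,0,2],[0,0,4.5],[0,0,8],[0,0,13],[0,0,18]], hand=[0,0,0,0,0])

```text
time: 6.48
ee_pos: [0.607, -0.0526, 0.2743]
tool_rot: [0.845, 0.535, 0.001, 0.001]
wrist_force: [1.0, 1.0, 0.2]
grip_width: 0.0852
grasp_force: 0.0
```

>>> arm_command(turn=[[0,0,0],[0,0,0],[0,0,0],[0,0,0],[0,0,0]], translation=[[-4,0,2],[-8,0,4],[-10,0,4],[-10,0,4],[-10,0,4]], hand=[0,0,0,0,0])

```text
time: 7.1
ee_pos: [0.5075, -0.0516, 0.3119]
tool_rot: [0.845, 0.535, 0.001, 0.001]
wrist_force: [0.3, 0.8, 0.9]
grip_width: 0.0855
grasp_force: 0.0
```

```bash
python3 chk.py 7
```

```text
[ 0.50752332 -0.05155449  0.31164269] [ 0.16347977 -0.22245305 -0.3114831 ]
green 67 [0.0193007  0.03634976 0.04652852] [-0.04069444 -0.01903442 -0.00478815] [0.02430442 0.06721937 0.07563   ]
C -0.07111338852507271 -0.04094989614520396
yellow 488 -0.0027082861812187664 0.0017610387884116063 -0.11361257516052777 -0.002885558717514475 angle 0.1918056955279053
```

View pics/w7.png

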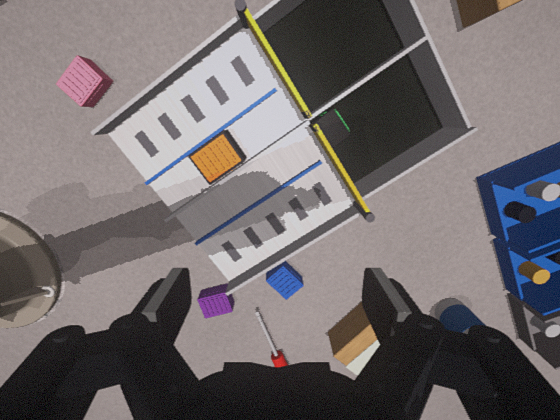

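The flap is fully shut (line (316,128)–(368,213), 0.2°). The module rests entirely inside the right tray at (343,122), and the orange module stands where it was. Handing in.

```bash
python3 -c "
from station import *
print(sign_off())"
```

```text
the job is handed in; nothing more can be done
None
```

The green-topped module was pushed along the right lane into its tray while a finger held the flap open, the flap then swung fully shut by itself, and the job is handed in. The module came to rest upright on its front end rather than flat, below the tray's wall height, and it had to be nudged about 25 mm along the track before the finger reached the flap.

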